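Weigh out beeswax for a batch of encaustic paint

ROBOT

A 6-joint arm with a two-finger parallel gripper is mounted at the origin on the work surface. World frame = base frame: x ahead of the robot, y to its left, z up, the work surface at z = 0. Lengths are in m, angles in rad, forces in N, time in s.
With the tool pointing down it reaches from about 0.275 to 0.975 m from the base axis. Payload 8.4 kg.
Tool frame: the origin (TCP) lies between the finger pads; the fingertips stand 8 mm ahead of it and the grasp point (between the pads) lies 11 mm behind it; z points along the fingers, y is the line along which they close (so a half turn about z gives the same grasp; the last joint's range is limited). The gripper opens to 92 mm and grips with 3 to 60 N. Pads are 20 mm wide; open, the fingers measure 128 mm over their backs; the gripper's body (75 mm by 189 mm) begins 69 mm behind the grasp point.
Start: joints at [-1.241, 0.353, 1.633, -0, 1.155, -0.002], TCP at [0.204, -0.591, 0.223] pointing down, gripper open.
Joint ranges: [-2.63, 2.63], [-0.92, 2.1], [0.06, 2.66], [-1.3, 4.44], [0, 2.69], [-3.02, 3.02]. Speed limits (rad/s): [2.22, 2.22, 2.79, 3.14, 3.14, 3.14].

INTERFACE

Orientations are given as a unit quaternion [w, x, y, z].
In Python, from rig import * gives the robot as it stands.
- The arm moves only by the tool jog_arm, never from a script. Its argument "steps" is a list of rows, each a list of 7 numbers: the shift along the tool's x, y, z in cm, then the turn, a rotation vector about the tool's x, y, z in rad, then the finger opening in cm, from 0 to 9.19. A call has 1 to 12 rows; each row shifts and turns the commanded pose from where the row before left it, along the tool's axes as they then stand; what a row does not reach is not made up. A row lasts 1/12 s, in which the tool goes at most 41.7 mm and 7.16 degrees, less where a joint would pass 70% of its speed; a pose out of reach is approached as far as the arm can. A call with a gripper value outside its range is refused whole. The fingers move at their own pace and stop on an object; "force" is the grip in N (left out, the last holds). Time passes only in rows, so rows that do not move let the fingers close. It gives the time, the measured TCP pose, the force, the opening and the grip force at its end, in the units of the state.
- get_state(): the state, without advancing time (a new reading comes with each control period).
- capture(name): name is "scene" or "top" or "wrist"; returns a dict with "img" (384x512x3 uint8, blue, green, red), "intrinsics" (3x3 intrinsics, pixels), "world_from_camera" (4x4, takes a point from camera to world coordinates). Camera axes: x right, y up, looking along -z (the intrinsics and any distortion apply to the point x, -y, -z); pixel columns grow to the right and rows downward; lengths in m; the calibration is good to about 2 mm. A picture is of the moment at which its call begins. There is no depth.
- job_done(): hands the job in; it is judged then, once.
The state is a dict: "t": time; "q": joint angles; "dq": joint speeds; "joint_efforts": joint torques, N m; "eef_pos": TCP position; "eef_rot": TCP orientation; "contact_force": force on the tool from outside, world axes, zero at the start; "torque": the same for the moment, N m; "grip_width": finger opening in m; "grasp_force": force on a finger pad.
Only numpy, scipy, OpenCV 4.12 (cv2) and the standard library are available. Lean on these libraries where they do the work, as an engineer would, in place of code of your own. Each camera call takes 0.05 s, during which the arm holds its last target. There are 200 camera calls.

TASK

Weigh out beeswax for the next melt: take bars from the sloping rack and lay them gently and flat in the tray of the dial scale, one after another, until the red needle comes to rest within the green arc on the dial's rim. The bars differ a little in weight, so go by the needle (the small ones help at the end); leave the spare bars on the rack. Never push or drop anything on the tray so hard that the needle runs past the end of the dial, and leave the can, cup, brush and bottle where they are.

Things in the scene. Friction and masses are not known exactly. Their poses are not given: they have to be found in the camera images.
- rack: plywood rack fixed to the bench, 250 mm wide: a board rising 30 degrees towards the rack's +x, low edge 30 mm high, high edge 150 mm, with two 12 x 11 mm ledges across it. The bars rest on the ledges by their lower ends, side by side along y about 78 mm apart, big bars on the upper part, small ones on the lower. Origin on the bench under its middle, z up, y along the ledges.
- tray_floor (a point): centre of the inner floor of the dial scale's shallow aluminium tray; x towards the dial, y along the tray's long side, z up. Inside 207 mm (x) by 267 mm (y), walls 16 mm high and 4 mm thick; floor 89 mm above the bench when empty. The scale is fixed to the bench.
- tray: the same tray; origin at the centre of its underside, 4 mm below tray_floor. It sits on a damped spring and sinks straight down 15 mm per kg (654 N/m), so its height depends on its load. Some 10 N in all takes the needle to the end of the dial; a blow or a quick push sends it further than the weight alone.
- needle (a joint): angle of the scale's red needle, rad: 0 with the tray empty, growing clockwise with the load, 5.236 (300 degrees) for 1 kg. White dial 170 mm across, tilted 20 degrees towards the scale's +x, a tick every 20 g, longer every 100 g, longest at 0, 500 g and 1 kg. At rest about half a second after a bar is released.
- green_arc (a joint): angle of the start (low end) of the green arc on the dial's dark rim ring, rad, same zero and direction as the needle. The arc reaches 21 degrees (0.367 rad, 70 g) further clockwise. Set beforehand; the robot cannot move it.
- needle_tip (a point): tip of the red needle, 70 mm from the dial's centre
- arc_start (a point): low end of the green arc, 77 mm from the dial's centre; its x axis points outwards from the dial's centre, z out of the dial
- big_bar1: big yellow beeswax bar, 100 x 46 x 26 mm, about 115 g (100 to 133 g); origin at the centre of its broad underside; x along its length (up the slope while on the rack), y across its width, z out of its top face, so that on the rack z leans 30 degrees back towards the rack's low edge.
- big_bar2: big yellow beeswax bar, 100 x 46 x 26 mm, about 115 g (100 to 133 g); origin at the centre of its broad underside; x along its length (up the slope while on the rack), y across its width, z out of its top face, so that on the rack z leans 30 degrees back towards the rack's low edge.
- big_bar3: big yellow beeswax bar, 100 x 46 x 26 mm, about 115 g (100 to 133 g); origin at the centre of its broad underside; x along its length (up the slope while on the rack), y across its width, z out of its top face, so that on the rack z leans 30 degrees back towards the rack's low edge.
- small_bar1: small yellow beeswax bar, 66 x 36 x 22 mm, about 50 g (43 to 57 g); origin at the centre of its broad underside; x along its length (up the slope while on the rack), y across its width, z out of its top face, so that on the rack z leans 30 degrees back towards the rack's low edge.
- small_bar2: small yellow beeswax bar, 66 x 36 x 22 mm, about 50 g (43 to 57 g); origin at the centre of its broad underside; x along its length (up the slope while on the rack), y across its width, z out of its top face, so that on the rack z leans 30 degrees back towards the rack's low edge.
- small_bar3: small yellow beeswax bar, 66 x 36 x 22 mm, about 50 g (43 to 57 g); origin at the centre of its broad underside; x along its length (up the slope while on the rack), y across its width, z out of its top face, so that on the rack z leans 30 degrees back towards the rack's low edge.
- spray_can: black and grey spray can standing on the bench, 66 mm across, 195 mm high; origin at its foot; leave it alone
- mixing_cup: blue plastic mixing cup, 90 mm across, 110 mm high; origin at its foot; leave it alone
- paint_brush: flat paint brush lying on the bench, 200 mm long; leave it alone
- glue_bottle: white glue bottle, 68 mm across, 170 mm high; origin at its foot; leave it alone
There are look-alikes about, which are no part of the job. Leave any pink look-alike of the big_bar3 alone. What is shaped like the big_bar1 but pink is not meant.

How it is judged:
At the end, for the whole second after the job is handed in: The needle is at rest with its tip within the green arc (at or past its start and no more than 21 degrees, 70 g, beyond it); every bar either lies flat (within 7 degrees) in the tray or is still on the rack, at rest (y of needle_tip in the frame of arc_start between -0.0251 and 0 m and x of needle_tip in the frame of arc_start above -0.04 m and velocity of joint needle between -0.2 and 0.2 rad/s and ((x of big_bar1 in the frame of tray_floor between -0.1 and 0.1 m and y of big_bar1 in the frame of tray_floor between -0.13 and 0.13 m and z of big_bar1 in the frame of tray_floor between -0.006 and 0.06 m and (angle between big_bar1's own z axis and vertical below 0.12 rad or angle between big_bar1's own z axis and vertical above 3.02 rad)) or (x of big_bar1 in the frame of rack between -0.13 and 0.12 m and y of big_bar1 in the frame of rack between -0.14 and 0.14 m and z of big_bar1 in the frame of rack above 0.035 m)) and linear speed of each of big_bar1, big_bar2, big_bar3, small_bar1, small_bar2, small_bar3 below 0.03 m/s and ((x of big_bar2 in the frame of tray_floor between -0.1 and 0.1 m and y of big_bar2 in the frame of tray_floor between -0.13 and 0.13 m and z of big_bar2 in the frame of tray_floor between -0.006 and 0.06 m and (angle between big_bar2's own z axis and vertical below 0.12 rad or angle between big_bar2's own z axis and vertical above 3.02 rad)) or (x of big_bar2 in the frame of rack between -0.13 and 0.12 m and y of big_bar2 in the frame of rack between -0.14 and 0.14 m and z of big_bar2 in the frame of rack above 0.035 m)) and ((x of big_bar3 in the frame of tray_floor between -0.1 and 0.1 m and y of big_bar3 in the frame of tray_floor between -0.13 and 0.13 m and z of big_bar3 in the frame of tray_floor between -0.006 and 0.06 m and (angle between big_bar3's own z axis and vertical below 0.12 rad or angle between big_bar3's own z axis and vertical above 3.02 rad)) or (x of big_bar3 in the frame of rack between -0.13 and 0.12 m and y of big_bar3 in the frame of rack between -0.14 and 0.14 m and z of big_bar3 in the frame of rack above 0.035 m)) and ((x of small_bar1 in the frame of tray_floor between -0.1 and 0.1 m and y of small_bar1 in the frame of tray_floor between -0.13 and 0.13 m and z of small_bar1 in the frame of tray_floor between -0.006 and 0.06 m and (angle between small_bar1's own z axis and vertical below 0.12 rad or angle between small_bar1's own z axis and vertical above 3.02 rad)) or (x of small_bar1 in the frame of rack between -0.13 and 0.12 m and y of small_bar1 in the frame of rack between -0.14 and 0.14 m and z of small_bar1 in the frame of rack above 0.035 m)) and ((x of small_bar2 in the frame of tray_floor between -0.1 and 0.1 m and y of small_bar2 in the frame of tray_floor between -0.13 and 0.13 m and z of small_bar2 in the frame of tray_floor between -0.006 and 0.06 m and (angle between small_bar2's own z axis and vertical below 0.12 rad or angle between small_bar2's own z axis and vertical above 3.02 rad)) or (x of small_bar2 in the frame of rack between -0.13 and 0.12 m and y of small_bar2 in the frame of rack between -0.14 and 0.14 m and z of small_bar2 in the frame of rack above 0.035 m)) and ((x of small_bar3 in the frame of tray_floor between -0.1 and 0.1 m and y of small_bar3 in the frame of tray_floor between -0.13 and 0.13 m and z of small_bar3 in the frame of tray_floor between -0.006 and 0.06 m and (angle between small_bar3's own z axis and vertical below 0.12 rad or angle between small_bar3's own z axis and vertical above 3.02 rad)) or (x of small_bar3 in the frame of rack between -0.13 and 0.12 m and y of small_bar3 in the frame of rack between -0.14 and 0.14 m and z of small_bar3 in the frame of rack above 0.035 m))); the robot touches nothing.
It fails at once if the needle is driven past the 1 kg end of the dial (tray pressed or struck too hard) (value of joint needle above 5.24 rad).
It fails at once if a bar is dropped into the tray: let go and falling faster than 0.55 m/s (from over about 15 mm) ((x of big_bar1 in the frame of tray_floor between -0.11 and 0.11 m and y of big_bar1 in the frame of tray_floor between -0.14 and 0.14 m and z of big_bar1 in the frame of tray_floor between -0.006 and 0.045 m and contact force between big_bar1 and the fingers below 0.3 N and linear speed of big_bar1 above 0.55 m/s) or (x of big_bar2 in the frame of tray_floor between -0.11 and 0.11 m and y of big_bar2 in the frame of tray_floor between -0.14 and 0.14 m and z of big_bar2 in the frame of tray_floor between -0.006 and 0.045 m and contact force between big_bar2 and the fingers below 0.3 N and linear speed of big_bar2 above 0.55 m/s) or (x of big_bar3 in the frame of tray_floor between -0.11 and 0.11 m and y of big_bar3 in the frame of tray_floor between -0.14 and 0.14 m and z of big_bar3 in the frame of tray_floor between -0.006 and 0.045 m and contact force between big_bar3 and the fingers below 0.3 N and linear speed of big_bar3 above 0.55 m/s) or (x of small_bar1 in the frame of tray_floor between -0.11 and 0.11 m and y of small_bar1 in the frame of tray_floor between -0.14 and 0.14 m and z of small_bar1 in the frame of tray_floor between -0.006 and 0.045 m and contact force between small_bar1 and the fingers below 0.3 N and linear speed of small_bar1 above 0.55 m/s) or (x of small_bar2 in the frame of tray_floor between -0.11 and 0.11 m and y of small_bar2 in the frame of tray_floor between -0.14 and 0.14 m and z of small_bar2 in the frame of tray_floor between -0.006 and 0.045 m and contact force between small_bar2 and the fingers below 0.3 N and linear speed of small_bar2 above 0.55 m/s) or (x of small_bar3 in the frame of tray_floor between -0.11 and 0.11 m and y of small_bar3 in the frame of tray_floor between -0.14 and 0.14 m and z of small_bar3 in the frame of tray_floor between -0.006 and 0.045 m and contact force between small_bar3 and the fingers below 0.3 N and linear speed of small_bar3 above 0.55 m/s)).
It fails at once if the can, cup, brush or bottle is moved more than 30 mm or tipped over (distance of any of spray_can, mixing_cup, paint_brush, glue_bottle from where it was at the start of the episode above 0.03 m or angle between any of spray_can, mixing_cup, glue_bottle's own z axis and vertical above 0.5 rad).
It also fails if it takes over 72 s, if anything falls off the work surface, if the arm or the gripper's body presses on something with over 40 N, if the wrist force passes 120 N, or if a joint passes its speed limit or range.

## Working session

There is one attempt and no reset: what is moved stays moved. The work goes in short steps, Python scripts to look and compute and a tool call to move; the robot and the scene stay as the last step left them, time stands still between calls to the robot, and variables do not carry over. Pictures are saved under pics/ and viewed, at most 10 in all, crops included, and the job is handed in when it is done.

Besides the shell and the picture viewer there is one more tool, called after ">>>" in YAML: its name, and indented under it one key for each argument. jog_arm: Moves the arm, as the interface text tells. Its arguments: {"type":"object","properties":{"steps":{"type":"array"},"force":{"type":"number"}},"required":["steps"]}

```bash
mkdir -p pics
python3 - <<'E'
from rig import *
import cv2,numpy as np
for n in("scene","top"):
    c=capture(n);cv2.imwrite(f"pics/{n}0.png",c["img"]);print(n,c["intrinsics"].tolist() if hasattr(c["intrinsics"],'tolist') else c["intrinsics"],np.round(c["world_from_camera"],3).tolist(),[k for k in c])
s=get_state();print(s)
E
```

```text
scene [[431.042922057013, 0.0, 256.17395514259476], [0.0, 431.042922057013, 191.34077537321002], [0.0, 0.0, 1.0]] [[0.328, -0.804, 0.497, 1.319], [0.945, 0.273, -0.183, -0.27], [0.011, 0.529, 0.848, 1.355], [0.0, 0.0, 0.0, 1.0]] ['img', 'intrinsics', 'world_from_camera']
top [[463.7202679576878, 0.0, 250.0638701635347], [0.0, 463.7202679576878, 194.1631184141998], [0.0, 0.0, 1.0]] [[-0.019, 0.993, -0.116, 0.388], [-1.0, -0.02, -0.0, -0.015], [-0.003, 0.116, 0.993, 1.652], [0.0, 0.0, 0.0, 1.0]] ['img', 'intrinsics', 'world_from_camera']
{'t': 0.1, 'q': array([-1.24143148e+00,  3.53584491e-01,  1.63404988e+00, -2.13213544e-05,
        1.15524010e+00, -2.39736377e-03]), 'dq': array([-0.00014102, -0.00189505, -0.00260979,  0.00036994, -0.00163449,
        0.00016911]), 'joint_efforts': array([-1.79850267e-03, -5.94907558e+01, -3.34930515e+01,  6.97871391e-02,
        1.82250375e-02, -4.40435213e-05]), 'eef_pos': array([ 0.20341909, -0.59049755,  0.22193951]), 'eef_rot': array([-6.30776452e-04,  9.86272334e-01,  1.65125623e-01, -1.13932709e-04]), 'contact_force': array([-0.70712867, -0.50550395,  0.13303469]), 'torque': array([0.04821115, 0.0062429 , 0.02792861]), 'grasp_force': 0.0, 'grip_width': 0.09213340343099213}
```

View pics/scene0.png

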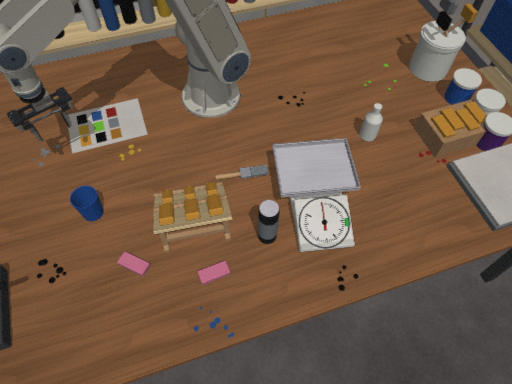

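View pics/top0.png

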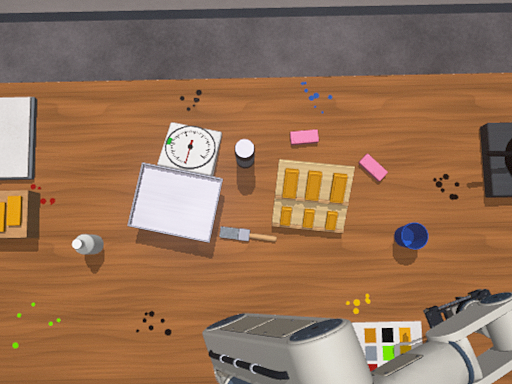

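The top view shows six orange-yellow bars on the rack: big ones at (290,184), (314,186), (339,188) and small ones at (286,216), (309,218), (332,220). The tray is at about (175,203) and the dial at (190,146), with the green arc at (168,141).

Candidates: the six rack bars fit the description because they are yellow and lie on the sloping rack. The pink blocks at (304,137) and (373,167) and the yellow bars in the box at (10,215) are look-alikes.

I'll confirm this in one enlarged crop and measure.

```bash
cat > h.py <<'E'
from rig import *
import cv2,numpy as np
from scipy.spatial.transform import Rotation as R
def ray(c,u,v):
    K=np.array(c["intrinsics"]);T=np.array(c["world_from_camera"])
    d=np.linalg.inv(K)@[u,v,1]; d=T[:3,:3]@(d*[1,-1,-1]); return T[:3,3],d/np.linalg.norm(d)
def onz(c,u,v,z):
    o,d=ray(c,u,v); return o+d*(z-o[2])/d[2]
def tri(rs):
    A=sum(np.eye(3)-np.outer(d,d) for o,d in rs);b=sum((np.eye(3)-np.outer(d,d))@o for o,d in rs)
    p=np.linalg.solve(A,b);return p,max(np.linalg.norm(np.cross(p-o,d)) for o,d in rs)
def proj(c,p):
    T=np.linalg.inv(c["world_from_camera"]);q=(T@[*p,1])[:3]*[1,-1,-1];q=np.array(c["intrinsics"])@q;return q[:2]/q[2]
def blobs(m,amin):
    n,l,s,ce=cv2.connectedComponentsWithStats(m.astype(np.uint8));return [(s[i,4],*ce[i].round(1),*s[i,:4]) for i in range(1,n) if s[i,4]>=amin]
E
python3 - <<'E'
from h import *
S=capture("scene");T=capture("top")
a=cv2.resize(S["img"][170:255,145:365],(790,305),interpolation=cv2.INTER_CUBIC)
b=cv2.resize(T["img"][110:245,120:360],(520,293),interpolation=cv2.INTER_CUBIC)
o=np.zeros((600,790,3),np.uint8);o[:305]=a;o[307:600,:520]=b;cv2.imwrite("pics/crop1.png",o)
for n,c in(("scene",S),("top",T)):
    h=cv2.cvtColor(c["img"],cv2.COLOR_BGR2HSV)
    for v in((120,190),(190,256)):
        m=(h[...,0]>15)&(h[...,0]<28)&(h[...,1]>190)&(h[...,2]>=v[0])&(h[...,2]<v[1]);print(n,v);[print([float(x) for x in q]) for q in blobs(m,15)]
x,y=313,186;print(cv2.cvtColor(T["img"],cv2.COLOR_BGR2HSV)[y-20:y+40:4,x].tolist())
E
```

```text
scene (120, 190)
scene (190, 256)
top (120, 190)
[46.0, 332.2, 187.7, 330.0, 173.0, 6.0, 29.0]
[15.0, 305.8, 192.7, 305.0, 187.0, 3.0, 12.0]
[15.0, 303.8, 217.9, 303.0, 212.0, 4.0, 13.0]
[28.0, 328.8, 217.8, 325.0, 213.0, 12.0, 15.0]
[34.0, 404.9, 337.4, 403.0, 333.0, 5.0, 9.0]
[60.0, 404.6, 348.4, 400.0, 346.0, 11.0, 8.0]
top (190, 256)
[317.0, 290.1, 183.1, 283.0, 168.0, 16.0, 30.0]
[313.0, 313.2, 185.1, 306.0, 171.0, 16.0, 30.0]
[308.0, 338.2, 187.7, 331.0, 173.0, 16.0, 30.0]
[374.0, 13.3, 210.1, 6.0, 196.0, 15.0, 29.0]
[110.0, 1.4, 215.6, 0.0, 202.0, 4.0, 30.0]
[130.0, 285.4, 215.3, 281.0, 207.0, 11.0, 19.0]
[135.0, 308.3, 217.7, 303.0, 209.0, 12.0, 19.0]
[143.0, 331.2, 220.3, 326.0, 211.0, 12.0, 19.0]
[40.0, 367.2, 298.6, 365.0, 294.0, 6.0, 10.0]
[41.0, 356.2, 302.0, 353.0, 299.0, 7.0, 7.0]
[29.0, 355.6, 310.6, 353.0, 308.0, 6.0, 6.0]
[134.0, 369.7, 335.1, 365.0, 329.0, 11.0, 13.0]
[105.0, 404.2, 333.3, 399.0, 328.0, 11.0, 14.0]
[[19, 96, 212], [18, 119, 204], [18, 217, 195], [19, 221, 205], [19, 224, 204], [19, 229, 203], [19, 220, 205], [20, 234, 204], [19, 232, 196], [17, 104, 149], [19, 100, 161], [19, 236, 210], [19, 244, 183], [18, 203, 188], [17, 129, 202]]
```

View pics/crop1.png

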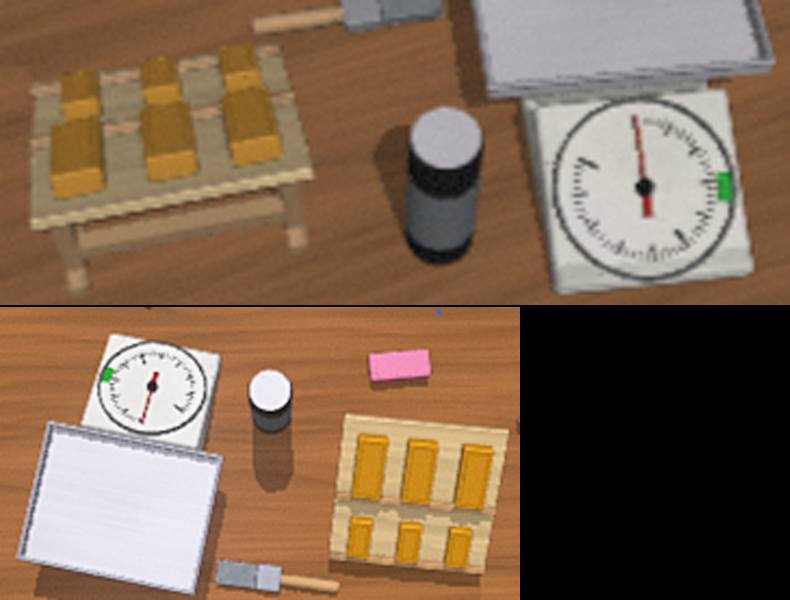

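The crop confirms it. The six yellow bars lie on the rack and the pink blocks are elsewhere. The needle points towards the tray (0), and the green arc sits about 90-100° clockwise, so about 300-360 g. Next are rough positions and the wrist camera mount.

Run:
```python
from h import *
np.set_printoptions(precision=3,suppress=True)
T=capture("top");S=capture("scene");W=capture("wrist")
for u,v,z in[(290.5,183.5,.14),(314,185.5,.14),(338.5,187.5,.14),(286,215.5,.09),(309,217.8,.09),(332,220.3,.09)]:print(onz(T,u,v,z))
print("tray",[onz(T,u,v,.105).round(3).tolist() for u,v in[(142,165),(221,179),(211,241),(129,226)]])
print("can top",onz(T,245,147,.195))
h=cv2.cvtColor(S["img"],cv2.COLOR_BGR2HSV);print(h[178:225:3,190].tolist())
s=get_state();q=s["eef_rot"];Rt=R.from_quat([*q[1:],q[0]]).as_matrix();Tw=np.array(W["world_from_camera"])
print("cam in tool",Rt.T@(Tw[:3,3]-s["eef_pos"]),"\n",Rt.T@Tw[:3,:3],W["intrinsics"])
```

```text
[ 0.597 -0.149  0.14 ]
[ 0.589 -0.226  0.14 ]
[ 0.58  -0.306  0.14 ]
[ 0.495 -0.135  0.09 ]
[ 0.486 -0.212  0.09 ]
[ 0.476 -0.289  0.09 ]
tray [[0.675, 0.349, 0.105], [0.621, 0.082, 0.105], [0.414, 0.118, 0.105], [0.469, 0.391, 0.105]]
can top [ 0.71  -0.002  0.195]
[[14, 142, 120], [13, 136, 131], [13, 141, 130], [18, 180, 139], [18, 174, 138], [18, 181, 145], [18, 183, 176], [21, 174, 144], [18, 185, 135], [18, 180, 136], [18, 182, 137], [18, 181, 135], [18, 183, 178], [18, 182, 172], [19, 108, 128], [20, 86, 145]]
cam in tool [ 0.069 -0.    -0.161] 
 [[-0.001  0.969  0.246]
 [ 1.     0.001  0.001]
 [ 0.001  0.246 -0.969]] [[346.143   0.    258.518]
 [  0.    346.143 195.784]
 [  0.      0.      1.   ]]
```

```bash
cat >> h.py <<'E'
np.set_printoptions(precision=3,suppress=True)
def toolR(yaw,tilt=0): return R.from_euler('z',yaw)*R.from_matrix(np.diag([1.,-1,-1]))*R.from_euler('y',tilt)
def pose():
    s=get_state();q=s["eef_rot"];return s["eef_pos"],R.from_quat([*q[1:],q[0]])
def plan(p0,R0,p1,R1,N):
    """constant row repeated N times: shift(cm), turn(rad)"""
    r=(R0.inv()*R1).as_rotvec()/N
    A=sum(R.from_rotvec(r*k).as_matrix() for k in range(N))
    t=np.linalg.solve(A,R0.inv().apply(np.array(p1)-p0))
    row=np.r_[(t*100).round(2),r.round(3)];print(N,"x",row.tolist())
    p,Q=np.array(p0),R0; tr=[]
    for k in range(N): p=p+Q.apply(row[:3]/100);Q=Q*R.from_rotvec(row[3:]);tr.append(p)
    print("  ends",p,"mid",tr[N//2],"max dz",max(x[2] for x in tr),min(x[2] for x in tr)); return p,Q
E
python3 - <<'E'
from h import *
p,Q=pose();plan(p,Q,[.457,-.21,.254],toolR(-.107,.524),16)
E
```

```text
16 x [1.91, -2.17, 0.23, -0.007, 0.032, 0.027]
  ends [ 0.458 -0.21   0.254] mid [ 0.329 -0.363  0.221] max dz 0.2539174517075458 0.2158787413248017
```

>>> jog_arm:
  steps:
    - [1.91,-2.17,0.23,-0.007,0.032,0.027,9.19]
    - [1.91,-2.17,0.23,-0.007,0.032,0.027,9.19]
    - [1.91,-2.17,0.23,-0.007,0.032,0.027,9.19]
    - [1.91,-2.17,0.23,-0.007,0.032,0.027,9.19]
    - [1.91,-2.17,0.23,-0.007,0.032,0.027,9.19]
    - [1.91,-2.17,0.23,-0.007,0.032,0.027,9.19]
    - [1.91,-2.17,0.23,-0.007,0.032,0.027,9.19]
    - [1.91,-2.17,0.23,-0.007,0.032,0.027,9.19]

```text
t: 1.02
eef_pos: [0.3124, -0.3853, 0.2187]
eef_rot: [0.006, 0.99, 0.056, 0.131]
contact_force: [0.2, 0.1, 0.9]
grip_width: 0.0919
grasp_force: 0.0
```

>>> jog_arm:
  steps:
    - [1.91,-2.17,0.23,-0.007,0.032,0.027,5.8]
    - [1.91,-2.17,0.23,-0.007,0.032,0.027,5.8]
    - [1.91,-2.17,0.23,-0.007,0.032,0.027,5.8]
    - [1.91,-2.17,0.23,-0.007,0.032,0.027,5.8]
    - [1.91,-2.17,0.23,-0.007,0.032,0.027,5.8]
    - [1.91,-2.17,0.23,-0.007,0.032,0.027,5.8]
    - [1.91,-2.17,0.23,-0.007,0.032,0.027,5.8]
    - [1.91,-2.17,0.23,-0.007,0.032,0.027,5.8]
    - [0,0,0,0,0,0,5.8]
    - [0,0,0,0,0,0,5.8]

```text
t: 1.85
eef_pos: [0.4582, -0.2093, 0.2543]
eef_rot: [0.013, 0.965, -0.051, 0.257]
contact_force: [-0.3, -0.2, -0.5]
grip_width: 0.0582
grasp_force: 0.0
```

Run:
```python
from h import *
p,Q=pose();s=get_state();print(p,Q.as_matrix(),s["q"],s["t"],s["grip_width"])
W=capture("wrist");cv2.imwrite("pics/w1.png",W["img"])
h=cv2.cvtColor(W["img"],cv2.COLOR_BGR2HSV)
m=(h[...,0]>14)&(h[...,0]<28)&(h[...,1]>185)&(h[...,2]>=90)
[print([float(x) for x in q]) for q in blobs(m,300)]
```

```text
[ 0.458 -0.209  0.254] [[ 0.863 -0.106  0.495]
 [-0.093 -0.994 -0.051]
 [ 0.497 -0.002 -0.868]] [-0.597 -0.095  2.196  0.42   0.616  0.787] 1.85 0.05818067658160611
[5143.0, 179.2, 123.4, 152.0, 71.0, 53.0, 108.0]
[5149.0, 260.2, 124.3, 236.0, 72.0, 50.0, 107.0]
[5199.0, 348.7, 125.2, 322.0, 73.0, 56.0, 107.0]
[597.0, 181.6, 220.9, 166.0, 212.0, 37.0, 28.0]
[2096.0, 259.5, 243.4, 243.0, 213.0, 35.0, 62.0]
[579.0, 338.4, 222.7, 317.0, 214.0, 38.0, 29.0]
```

View pics/w1.png

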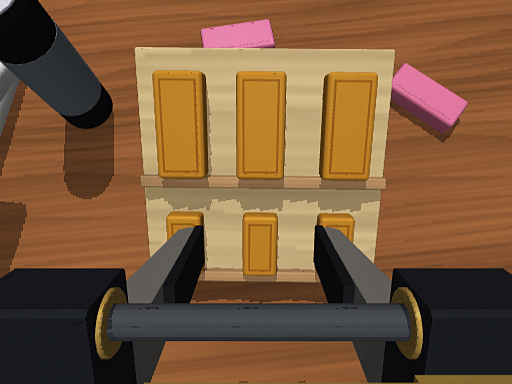

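The wrist view shows the big bars at (179,123), (260,124) and (349,125), and the middle small bar at (260,243). The outer small bars are half hidden by the fingers. I'll triangulate against the top view.

Run:
```python
from h import *
W=capture("wrist");T=capture("top");S=capture("scene")
tp=[(290.3,183.4),(313.6,185.3),(338.4,187.6),(308.8,217.7)]
wp=[(180,123.4),(261,124.3),(349,125.2),(260,243.4)]
P=[]
for a,b in zip(tp,wp):
    x,e=tri([ray(T,*a),ray(W,*b)]);P.append(x);print(x,e)
y=P[0]-P[2];y/=np.linalg.norm(y);print("pitch",np.linalg.norm(P[0]-P[2])/2,"ydir",y,"yaw",np.degrees(np.arctan2(-y[0],y[1])))
d=P[1]-P[3];print("slope",np.degrees(np.arctan2(d[2],np.hypot(*d[:2]))), "(thickness diff: big stands 4mm prouder)",np.linalg.norm(d))
# tray: floor mask in both views -> corners
for n,c in(("top",T),("scene",S)):
    h=cv2.cvtColor(c["img"],cv2.COLOR_BGR2HSV);m=((h[...,1]<45)&(h[...,2]>120)).astype(np.uint8)
    m=cv2.morphologyEx(m,cv2.MORPH_OPEN,np.ones((3,3)))
    for ct in cv2.findContours(m,0,2)[0]:
        if 3000<cv2.contourArea(ct)<9000: print(n,cv2.contourArea(ct),cv2.minAreaRect(ct),cv2.approxPolyDP(ct,6,True)[:,0].tolist())
    g=(h[...,0]>50)&(h[...,0]<75)&(h[...,1]>150);print(n,"green",[[float(x) for x in q] for q in blobs(g,8)])
    r=((h[...,0]<5)|(h[...,0]>175))&(h[...,1]>150);print(n,"red",[[float(x) for x in q] for q in blobs(r,4)])
```

```text
[ 0.599 -0.149  0.13 ] 0.0003145436913020518
[ 0.591 -0.226  0.127] 0.000185891411494584
[ 0.582 -0.309  0.126] 0.0006700412930444881
[ 0.487 -0.214  0.066] 0.0008583410316344291
pitch 0.08034446290802637 ydir [0.106 0.994 0.025] yaw -6.10494857226767
slope 30.614135303277504 (thickness diff: big stands 4mm prouder) 0.12158852707849213
top 7393.0 ((180.27455139160156, 179.8209686279297), (82.14668273925781, 111.503173828125), 11.888657569885254) [[171, 123], [173, 139], [158, 164], [144, 163], [129, 226], [209, 241], [222, 181], [211, 172], [221, 133]]
top 3504.5 ((255.5, 6.0), (12.0, 511.0), 90.0) [[0, 12], [511, 0], [0, 0]]
top green [[21.0, 168.9, 140.5, 167.0, 138.0, 5.0, 6.0]]
top red [[9.0, 191.0, 142.0, 190.0, 140.0, 3.0, 5.0], [17.0, 32.7, 186.2, 31.0, 184.0, 5.0, 5.0], [4.0, 39.0, 187.8, 38.0, 187.0, 3.0, 2.0], [22.0, 42.5, 200.7, 40.0, 199.0, 6.0, 5.0], [22.0, 52.0, 200.6, 50.0, 198.0, 5.0, 7.0], [146.0, 371.5, 370.8, 366.0, 364.0, 12.0, 15.0]]
scene 6400.0 ((318.93438720703125, 193.9014434814453), (113.84052276611328, 75.1082992553711), 80.31121826171875) [[343, 139], [273, 144], [281, 194], [299, 196], [291, 199], [296, 221], [301, 213], [301, 251], [318, 249], [303, 234], [321, 246], [344, 236], [337, 247], [354, 244], [340, 220], [349, 212], [347, 197], [337, 192], [355, 187]]
scene green [[25.0, 346.3, 221.4, 345.0, 218.0, 4.0, 8.0]]
scene red [[56.0, 2.5, 10.8, 0.0, 6.0, 7.0, 10.0], [382.0, 13.1, 31.3, 0.0, 16.0, 26.0, 30.0], [63.0, 110.7, 111.7, 106.0, 108.0, 10.0, 9.0], [15.0, 427.9, 152.6, 426.0, 151.0, 5.0, 4.0], [13.0, 420.6, 154.6, 419.0, 153.0, 4.0, 4.0], [13.0, 443.4, 160.4, 442.0, 159.0, 4.0, 4.0], [9.0, 324.6, 226.3, 324.0, 224.0, 2.0, 6.0]]
```

Run:
```python
from h import *
p,Q=pose();plan(p,Q,[.554,-.144,.213],toolR(-.1065,.524),6)
```

```text
6 x [0.94, -1.29, 1.33, -0.0, 0.001, -0.001]
  ends [ 0.554 -0.144  0.213] mid [ 0.522 -0.166  0.226] max dz 0.24694617390568463 0.2128334675844014
```

>>> jog_arm:
  steps:
    - [0.94,-1.29,1.33,0,0.001,-0.001,5.8]
    - [0.94,-1.29,1.33,0,0.001,-0.001,5.8]
    - [0.94,-1.29,1.33,0,0.001,-0.001,5.8]
    - [0.94,-1.29,1.33,0,0.001,-0.001,5.8]
    - [0.94,-1.29,1.33,0,0.001,-0.001,5.8]
    - [0.94,-1.29,1.33,0,0.001,-0.001,5.8]
    - [0,0,0,0,0,0,5.8]
    - [0,0,0,0,0,0,5.8]

```text
t: 2.72
eef_pos: [0.554, -0.1433, 0.2122]
eef_rot: [0.013, 0.965, -0.05, 0.259]
contact_force: [-0.3, 0.4, -0.3]
grip_width: 0.0579
grasp_force: 0.0
```

Run:
```python
from h import *
p,Q=pose();print(p,Q.as_matrix())
W=capture("wrist");cv2.imwrite("pics/w2.png",W["img"]);np.save("w2.npy",W["world_from_camera"])
h=cv2.cvtColor(W["img"],cv2.COLOR_BGR2HSV)
m=(h[...,0]>14)&(h[...,0]<28)&(h[...,1]>185)&(h[...,2]>=90)
[print([float(x) for x in q]) for q in blobs(m,300)]
```

```text
[ 0.554 -0.143  0.212] [[ 0.861 -0.104  0.498]
 [-0.09  -0.995 -0.052]
 [ 0.5    0.    -0.866]]
[7720.0, 259.9, 202.2, 230.0, 139.0, 63.0, 129.0]
[6601.0, 363.4, 193.6, 330.0, 140.0, 68.0, 130.0]
[8078.0, 470.7, 202.8, 432.0, 142.0, 80.0, 126.0]
[1452.0, 256.1, 358.2, 236.0, 341.0, 42.0, 36.0]
[1197.0, 342.4, 360.4, 325.0, 341.0, 40.0, 38.0]
```

View pics/w2.png

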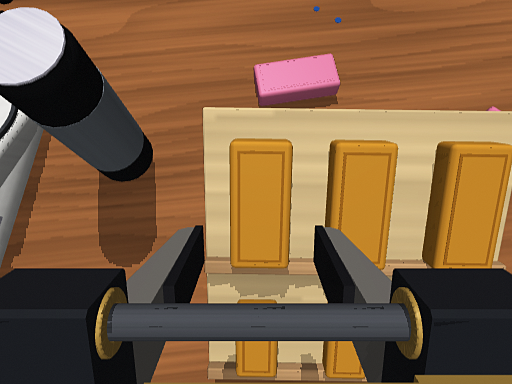

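The second wrist view shows big_bar1 centred between the fingers at (260,203). The board's top-left corner is at (205,108), against (135,48) in the first view.

Run:
```python
from h import *
W=capture("wrist")
p2,Q2=pose();T2=np.array(W["world_from_camera"])
p1=np.array([.4582,-.2093,.2543]);Q1=R.from_quat([.965,-.051,.257,.013])
X=np.eye(4);X[:3,:3]=Q2.as_matrix();X[:3,3]=p2;E=np.linalg.inv(X)@T2
X[:3,:3]=Q1.as_matrix();X[:3,3]=p1;W1=dict(W);W1["world_from_camera"]=X@E
T=capture("top")
for n,a,b in[("bar1 bbox",(179,124.5),(260.5,203.5)),("bar1 top edge",(179,71.5),(260.5,139.5)),("bar1 low edge",(180,178),(260.5,268)),("board UL corner",(135.5,48),(205,108.5))]:
    x,e=tri([ray(W1,*a),ray(W,*b)]);print(n,x,e)
    print("   proj top",proj(T,x))
x,e=tri([ray(W1,180,123.4),ray(W,260.5,202.5),ray(T,290.3,183.4)]);print(x,e)
for z in(.13,.14,.15):
  d=onz(W,260.5,203.5,z);print(z,d,Q2.inv().apply(d-p2))
```

```text
bar1 bbox [ 0.597 -0.148  0.133] 0.0008999119903302897
   proj top [290.199 183.653]
bar1 top edge [ 0.642 -0.154  0.149] 0.00035581932530657806
   proj top [291.781 169.285]
bar1 low edge [ 0.551 -0.143  0.114] 0.0010718658963607727
   proj top [288.626 198.217]
board UL corner [ 0.672 -0.114  0.15 ] 0.0005194031609832152
   proj top [279.492 160.573]
[ 0.598 -0.149  0.132] 0.0005591966802884271
0.13 [ 0.599 -0.149  0.13 ] [-0.002  0.     0.094]
0.14 [ 0.596 -0.149  0.14 ] [0.    0.    0.085]
0.15 [ 0.593 -0.148  0.15 ] [0.003 0.    0.075]
```

>>> jog_arm:
  force: 15
  steps:
    - [0,0,2.2,0,0,0,5.8]
    - [0,0,2.2,0,0,0,5.8]
    - [0,0,2.2,0,0,0,5.8]
    - [0,0,1.5,0,0,0,5.8]
    - [0,0,1.0,0,0,0,5.8]
    - [0,0,0.6,0,0,0,5.8]
    - [0,0,0.4,0,0,0,5.8]
    - [0,0,0,0,0,0,5.8]

```text
t: 3.53
eef_pos: [0.6047, -0.1487, 0.1257]
eef_rot: [0.014, 0.964, -0.051, 0.26]
contact_force: [0.3, 0.6, 0.0]
grip_width: 0.058
grasp_force: 0.0
```

>>> jog_arm:
  force: 20
  steps:
    - [0,0,0,0,0,0,4]
    - [0,0,0,0,0,0,4]
    - [0,0,0,0,0,0,4]
    - [0,0,0,0,0,0,4]
    - [0,0,-0.5,0,0,0,4]
    - [0,0,-1,0,0,0,4]
    - [0,0,-2,0,0,0,4]
    - [0,0,-2.5,0,0,0,4]
    - [0,0,-2.5,0,0,0,4]
    - [0,0,-1.5,0,0,0,4]

```text
t: 4.37
eef_pos: [0.5533, -0.1429, 0.2142]
eef_rot: [0.014, 0.964, -0.05, 0.26]
contact_force: [0.7, 0.6, -1.2]
grip_width: 0.0459
grasp_force: 20.0
```

Run:
```python
from h import *
s=get_state();print(s["grip_width"],s["grasp_force"],s["contact_force"],s["t"],s["q"])
W=capture("wrist");cv2.imwrite("pics/w3.png",W["img"])
S=capture("scene");T=capture("top")
# tray rim corners two-view check via sharp white/grey edges in scene and top crops
a=cv2.resize(S["img"][130:255,260:365],(504,600),interpolation=cv2.INTER_CUBIC)
b=cv2.resize(T["img"][115:250,120:230],(290,356),interpolation=cv2.INTER_CUBIC)
o=np.zeros((600,798,3),np.uint8);o[:,:504]=a;o[:356,508:798]=b;o[360:578,508:798]=cv2.resize(W["img"],(290,218));cv2.imwrite("pics/c3.png",o)
```

```text
0.04589879026004682 19.987274408340454 [ 0.679  0.601 -1.181] 4.3667 [-0.322  0.065  2.148  0.263  0.426  1.141]
```

View pics/c3.png

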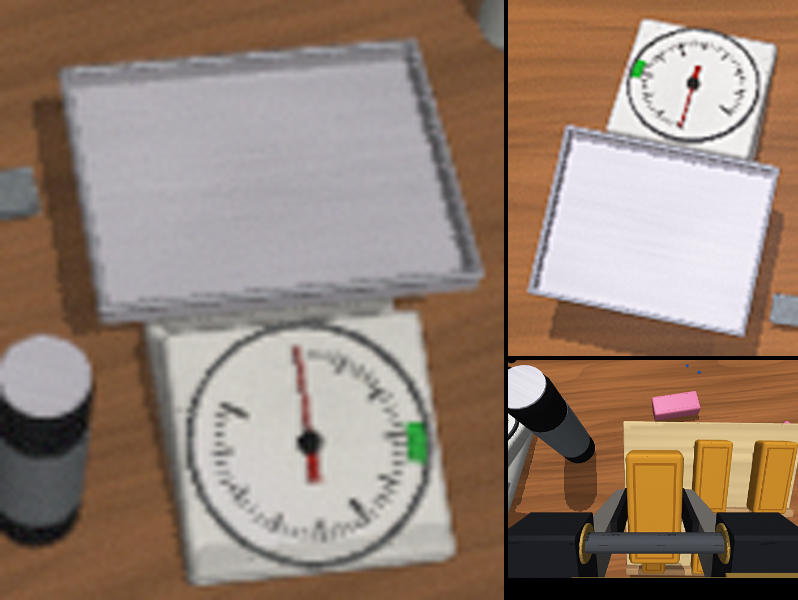

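The bar is held: the grip is 45.9 mm wide and the wrist inset shows it between the fingers. In the scene crop the tray rim corners are at (62,70), (414,42), (483,272) and (103,310). The needle tip is at (296,347), the hub at (308,442), and the arc runs from (408,422) to (424,462). I'll triangulate the tray and arc.

Run:
```python
from h import *
S=capture("scene");T=capture("top")
s=lambda x,y:(260+x/4.8-.4,130+y/4.8-.4)
t=lambda x,y:(120+x/2.636-.3,115+y/2.636-.3)
C=[]
for a,b in[((62,70),(237,334)),((414,42),(22,292)),((483,270),(60,128)),((103,308),(270,170))]:
    x,e=tri([ray(S,*s(*a)),ray(T,*t(*b))]);C.append(x);print(x,e)
C=np.array(C);c=C.mean(0);ax=(C[2]+C[3]-C[0]-C[1])/2;ay=(C[1]+C[2]-C[0]-C[3])/2
print("centre",c,"size",np.linalg.norm(ax),np.linalg.norm(ay),"yaw",np.arctan2(ax[1],ax[0]),np.arctan2(-ay[0],ay[1]))
yaw=np.arctan2(-ay[0],ay[1])
hub,e=tri([ray(S,*s(308,442)),ray(T,*t(692-508,83))]);print("hub",hub,e,"in tray",R.from_euler('z',-yaw).apply(hub-c))
X=R.from_euler('z',yaw).apply([1,0,0]);Y=R.from_euler('z',yaw).apply([0,1,0])
n=np.sin(.349)*X+np.cos(.349)*np.array([0,0,1]);u=np.cross(Y,n) # in-plane, +x down
for nm,cam,f,h,pts in(("S",S,s,(308,442),[(296,347),(408,422),(424,422),(408,462),(426,460)]),("T",T,t,(184,83),[(174,128),(123,74),(137,64),(137,78)])):
    on=lambda q:(lambda o,d:o+d*((hub-o)@n)/(d@n))(*ray(cam,*f(*q)))
    H=on(h)
    for q in pts:
        v=on(q)-H;print(nm,q,"r",np.linalg.norm(v),"ang",np.degrees(np.arctan2(v@Y,-(v@u))))
```

```text
[0.413 0.123 0.105] 0.0006648727443329034
[0.471 0.395 0.099] 0.00048210836913788435
[0.681 0.348 0.104] 0.0004060133033037238
[0.621 0.078 0.101] 0.00020545934944307543
centre [0.547 0.236 0.102] size 0.213970509589385 0.27707338470898174 yaw -0.2159801639570498 -0.21407185946121143
hub [0.747 0.192 0.053] 0.002530655014346548 in tray [ 0.205 -0.    -0.049]
S (296, 347) r 0.06904605899814346 ang 0.9109080544501704
S (408, 422) r 0.07421081660195902 ang 84.63730430097547
S (424, 422) r 0.08560968519332264 ang 86.13983740155128
S (408, 462) r 0.0727676317817034 ang 107.21068899696958
S (426, 460) r 0.08538157824962547 ang 104.54266237677078
T (174, 128) r 0.07009159447656207 ang -3.1655720783599963
T (123, 74) r 0.08222236957232523 ang 87.02179125950518
T (137, 64) r 0.06979022902232802 ang 102.52028169795972
T (137, 78) r 0.06279890999855055 ang 84.308975461612
```

The arc runs from about 85.5° to 106°, which is 285-354 g, so the target is near 320 g. The tray centre is (0.547,0.236) with yaw -0.214 and the rim at 0.102. That is consistent with the stated 0.105, so the floor is at about 0.089.

```bash
cat >> h.py <<'E'
TC=np.array([.547,.236,0]);TY=-.214
def slot(x,y,z): return TC+R.from_euler('z',TY).apply([x,y,0])+[0,0,z]
E
python3 - <<'E'
from h import *
p,Q=pose();a=plan(p,Q,slot(-.045,.078,.16),toolR(TY),16);print(slot(-.045,.078,.16))
E
```

```text
16 x [-0.74, -2.83, 0.14, -0.002, -0.033, 0.007]
  ends [0.521 0.321 0.16 ] mid [0.532 0.117 0.176] max dz 0.20678486988544595 0.1602042372941307
[0.52  0.322 0.16 ]
```

>>> jog_arm:
  steps:
    - [-0.74,-2.83,0.14,-0.002,-0.033,0.007,4]
    - [-0.74,-2.83,0.14,-0.002,-0.033,0.007,4]
    - [-0.74,-2.83,0.14,-0.002,-0.033,0.007,4]
    - [-0.74,-2.83,0.14,-0.002,-0.033,0.007,4]
    - [-0.74,-2.83,0.14,-0.002,-0.033,0.007,4]
    - [-0.74,-2.83,0.14,-0.002,-0.033,0.007,4]
    - [-0.74,-2.83,0.14,-0.002,-0.033,0.007,4]
    - [-0.74,-2.83,0.14,-0.002,-0.033,0.007,4]

```text
t: 5.28
eef_pos: [0.534, 0.0896, 0.1776]
eef_rot: [0.008, 0.988, -0.081, 0.128]
contact_force: [-0.1, 0.6, -1.9]
grip_width: 0.0463
grasp_force: 20.0
```

>>> jog_arm:
  steps:
    - [-0.74,-2.83,0.14,-0.002,-0.033,0.007,4]
    - [-0.74,-2.83,0.14,-0.002,-0.033,0.007,4]
    - [-0.74,-2.83,0.14,-0.002,-0.033,0.007,4]
    - [-0.74,-2.83,0.14,-0.002,-0.033,0.007,4]
    - [-0.74,-2.83,0.14,-0.002,-0.033,0.007,4]
    - [-0.74,-2.83,0.14,-0.002,-0.033,0.007,4]
    - [-0.74,-2.83,0.14,-0.002,-0.033,0.007,4]
    - [-0.74,-2.83,0.14,-0.002,-0.033,0.007,4]
    - [0,0,0,0,0,0,4]
    - [0,0,0,0,0,0,4]

```text
t: 6.12
eef_pos: [0.5208, 0.3221, 0.1584]
eef_rot: [0.002, 0.994, -0.108, -0.002]
contact_force: [-0.4, -1.3, -1.5]
grip_width: 0.0457
grasp_force: 20.0
```

Run:
```python
from h import *
p,Q=pose();print(p,"\n",Q.as_matrix(),get_state()["q"]);W=capture("wrist");cv2.imwrite("pics/w4.png",W["img"])
plan(p,Q,slot(-.045,.078,.105),toolR(TY),6)
```

```text
[0.521 0.322 0.158] 
 [[ 0.976 -0.216 -0.005]
 [-0.216 -0.976 -0.003]
 [-0.004  0.004 -1.   ]] [0.551 0.403 1.715 0.    1.03  2.339]
6 x [-0.02, 0.01, 0.89, 0.001, 0.001, -0.001]
  ends [0.519 0.322 0.105] mid [0.52  0.322 0.123] max dz 0.1495127887656552 0.1050147281738584
```

View pics/w4.png

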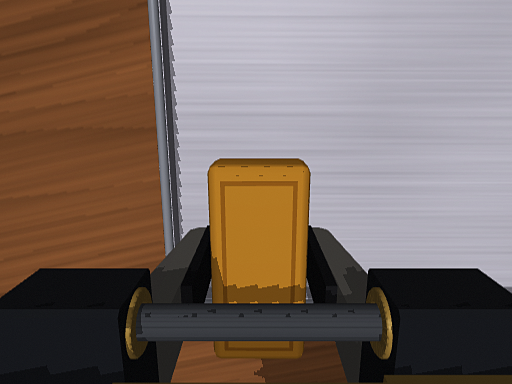

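The bar hangs level and parallel to the tray's left rim (rim at x≈165, bar at x 210-308). I'll lower it gently.

>>> jog_arm:
  steps:
    - [0,0,1.4,0.001,0.001,0,4]
    - [0,0,1.4,0.001,0.001,0,4]
    - [0,0,1.2,0.001,0.001,0,4]
    - [0,0,0.8,0,0,0,4]
    - [0,0,0.3,0,0,0,4]
    - [0,0,0.2,0,0,0,4]
    - [0,0,0.2,0,0,0,4]
    - [0,0,0.2,0,0,0,4]
    - [0,0,0,0,0,0,4]

```text
t: 6.92
eef_pos: [0.5213, 0.3211, 0.1038]
eef_rot: [-0.001, 0.994, -0.11, 0.0]
contact_force: [0.0, 0.0, -0.8]
grip_width: 0.0458
grasp_force: 20.0
```

```bash
cat >> h.py <<'E'
def needle():
    """needle angle, deg, from the scene view: red pixels cast on the dial plane"""
    S=capture("scene");h=cv2.cvtColor(S["img"],cv2.COLOR_BGR2HSV)
    hub=np.array([.747,.192,.053]);X,Y=R.from_euler('z',TY).apply([[1,0,0],[0,1,0]])
    n=np.sin(.349)*X+np.cos(.349)*np.array([0,0,1]);u=np.cross(Y,n)
    m=((h[...,0]<10)|(h[...,0]>170))&(h[...,1]>90);m[:200]=0;m[255:]=0;m[:,:295]=0;m[:,355:]=0
    H=None;out=[]
    on=lambda q:(lambda o,d:o+d*((hub-o)@n)/(d@n))(*ray(S,*q))
    H=on((260+308/4.8-.4,130+442/4.8-.4))
    for y,x in zip(*np.nonzero(m)):
        v=on((x,y))-H;r=np.linalg.norm(v)
        if .02<r<.08: out.append((r,np.degrees(np.arctan2(v@Y,-(v@u)))%360))
    out=np.array(sorted(out));far=out[out[:,0]>.035];print("needle deg",np.median(far[:,1]),"n",len(far),"grams",np.median(far[:,1])/.3, "rmax",far[:,0].max());return S
E
python3 - <<'E'
from h import *
p,Q=pose();print(p);needle()
E
```

```text
[0.521 0.321 0.104]
needle deg 1.4758056198478595 n 6 grams 4.919352066159532 rmax 0.0652929222291049
```

>>> jog_arm:
  steps:
    - [0,0,0.15,0,0,0,4]
    - [0,0,0.15,0,0,0,4]
    - [0,0,0.1,0,0,0,4]
    - [0,0,0,0,0,0,4]
    - [0,0,0,0,0,0,4]

```text
t: 7.38
eef_pos: [0.5213, 0.3211, 0.0997]
eef_rot: [-0.001, 0.994, -0.11, 0.0]
contact_force: [0.7, -0.4, -0.7]
grip_width: 0.0461
grasp_force: 20.0
```

Run:
```python
from h import *
p,Q=pose();print(p);needle()
```

```text
[0.521 0.321 0.1  ]
needle deg 31.66334819533993 n 6 grams 105.54449398446643 rmax 0.06418754009131315
```

The needle shows about 105 g, so the bar is on the floor with the scale just carrying it. I'll release it.

>>> jog_arm:
  steps:
    - [0,0,0,0,0,0,5.8]
    - [0,0,0,0,0,0,5.8]
    - [0,0,0,0,0,0,5.8]
    - [0,0,-0.6,0,0,0,5.8]
    - [0,0,-1.4,0,0,0,5.8]
    - [0,0,-2.5,0,0,0,5.8]
    - [0,0,-3,0,0,0,5.8]
    - [0,0,-3,0,0,0,5.8]
    - [0,0,0,0,0,0,5.8]

```text
t: 8.18
eef_pos: [0.5239, 0.3226, 0.2113]
eef_rot: [-0.003, 0.994, -0.109, 0.004]
contact_force: [1.8, -0.5, 1.0]
grip_width: 0.0579
grasp_force: 0.0
```

Run:
```python
from h import *
p,Q=pose();print(p,get_state()["grip_width"]);needle()
# big2 pre-grasp: same stance as big1's (grasp TCP .6047,-.1487,.1257) shifted 78 mm along rack -y
g=np.array([.6047,-.1487,.1257])-.079*np.array([.106,.994,0]);RR=toolR(-.1065,.524)
pre=g-.085*RR.as_matrix()[:,2];print(g,pre)
plan(p,Q,pre,RR,18)
```

```text
[0.524 0.323 0.211] 0.05786171483443092
needle deg 40.548358140431944 n 6 grams 135.16119380143982 rmax 0.06634739973451378
[ 0.596 -0.227  0.126] [ 0.554 -0.223  0.199]
18 x [0.64, 2.96, 0.21, 0.001, 0.029, -0.006]
  ends [ 0.553 -0.222  0.2  ] mid [0.532 0.02  0.197] max dz 0.20899950307618562 0.19612232667689775
```

big_bar1 weighs about 131 g. Next is big_bar2.

>>> jog_arm:
  steps:
    - [0.64,2.96,0.21,0.001,0.029,-0.006,5.8]
    - [0.64,2.96,0.21,0.001,0.029,-0.006,5.8]
    - [0.64,2.96,0.21,0.001,0.029,-0.006,5.8]
    - [0.64,2.96,0.21,0.001,0.029,-0.006,5.8]
    - [0.64,2.96,0.21,0.001,0.029,-0.006,5.8]
    - [0.64,2.96,0.21,0.001,0.029,-0.006,5.8]
    - [0.64,2.96,0.21,0.001,0.029,-0.006,5.8]
    - [0.64,2.96,0.21,0.001,0.029,-0.006,5.8]
    - [0.64,2.96,0.21,0.001,0.029,-0.006,5.8]

```text
t: 8.98
eef_pos: [0.5267, 0.0468, 0.1911]
eef_rot: [0.01, 0.988, -0.081, 0.13]
contact_force: [-0.3, 0.5, 1.2]
grip_width: 0.0578
grasp_force: 0.0
```

>>> jog_arm:
  steps:
    - [0.64,2.96,0.21,0.001,0.029,-0.006,5.8]
    - [0.64,2.96,0.21,0.001,0.029,-0.006,5.8]
    - [0.64,2.96,0.21,0.001,0.029,-0.006,5.8]
    - [0.64,2.96,0.21,0.001,0.029,-0.006,5.8]
    - [0.64,2.96,0.21,0.001,0.029,-0.006,5.8]
    - [0.64,2.96,0.21,0.001,0.029,-0.006,5.8]
    - [0.64,2.96,0.21,0.001,0.029,-0.006,5.8]
    - [0.64,2.96,0.21,0.001,0.029,-0.006,5.8]
    - [0.64,2.96,0.21,0.001,0.029,-0.006,5.8]
    - [0,0,0,0,0,0,5.8]
    - [0,0,0,0,0,0,5.8]

```text
t: 9.9
eef_pos: [0.5488, -0.2253, 0.1949]
eef_rot: [0.019, 0.965, -0.055, 0.257]
contact_force: [-0.3, -0.8, -1.1]
grip_width: 0.0584
grasp_force: 0.0
```

Run:
```python
from h import *
p,Q=pose();W=capture("wrist")
h=cv2.cvtColor(W["img"],cv2.COLOR_BGR2HSV)
m=(h[...,0]>14)&(h[...,0]<28)&(h[...,1]>185)&(h[...,2]>=90)
[print([float(x) for x in q]) for q in blobs(m,300)]
g=np.array([.596,-.227,.126]);RR=toolR(-.1065,.524);plan(p,Q,g,RR,6)
# finger mid column: grey finger edges at row 240
needle()
for b in blobs(m,3000):
    z=.137;x=onz(W,b[3]+b[5]/2,b[4]+b[6]/2,z);print(x,Q.inv().apply(x-p)*100)
```

```text
[8812.0, 250.1, 201.5, 217.0, 134.0, 67.0, 138.0]
[7643.0, 371.1, 193.6, 335.0, 135.0, 73.0, 138.0]
[763.0, 166.0, 365.1, 151.0, 341.0, 27.0, 42.0]
[1801.0, 250.9, 361.5, 230.0, 341.0, 43.0, 42.0]
[1409.0, 342.8, 363.5, 325.0, 341.0, 43.0, 42.0]
6 x [0.11, -0.06, 1.39, 0.002, 0.001, -0.001]
  ends [ 0.596 -0.227  0.126] mid [ 0.58  -0.227  0.149] max dz 0.1833472271943092 0.12589831463342507
needle deg 40.548358140431944 n 6 grams 135.16119380143982 rmax 0.06634739973451378
[ 0.588 -0.224  0.137] [ 0.49  -0.63   6.945]
[ 0.578 -0.307  0.137] [0.4   7.734 6.975]
```

>>> jog_arm:
  steps:
    - [0.09,-0.1,2.2,0.002,0.001,-0.001,5.8]
    - [0.09,-0.1,2.2,0.002,0.001,-0.001,5.8]
    - [0.09,-0.1,1.6,0.002,0.001,-0.001,5.8]
    - [0.09,-0.1,1.2,0.002,0.001,-0.001,5.8]
    - [0.09,-0.1,0.7,0.002,0.001,-0.001,5.8]
    - [0.05,-0.05,0.4,0.002,0.001,-0.001,5.8]
    - [0,0,0,0,0,0,5.8]

```text
t: 10.58
eef_pos: [0.5961, -0.2228, 0.1259]
eef_rot: [0.014, 0.964, -0.048, 0.26]
contact_force: [-0.6, -0.6, -0.2]
grip_width: 0.0577
grasp_force: 0.0
```

>>> jog_arm:
  force: 20
  steps:
    - [0,0,0,0,0,0,4]
    - [0,0,0,0,0,0,4]
    - [0,0,0,0,0,0,4]
    - [0,0,0,0,0,0,4]
    - [0,0,-0.5,0,0,0,4]
    - [0,0,-1,0,0,0,4]
    - [0,0,-2,0,0,0,4]
    - [0,0,-2.5,0,0,0,4]
    - [0,0,-3,0,0,0,4]
    - [0,0,-1,0,0,0,4]

```text
t: 11.42
eef_pos: [0.5449, -0.2191, 0.2158]
eef_rot: [0.015, 0.964, -0.048, 0.262]
contact_force: [0.7, -0.9, -1.0]
grip_width: 0.0457
grasp_force: 20.0
```

Run:
```python
from h import *
p,Q=pose();print(p,get_state()["grip_width"]);plan(p,Q,slot(-.045,0,.16),toolR(TY),16)
```

```text
[ 0.545 -0.219  0.216] 0.04573385110044316
16 x [-0.78, -2.83, 0.15, -0.002, -0.033, 0.007]
  ends [0.504 0.246 0.159] mid [0.519 0.041 0.177] max dz 0.21044950246683947 0.15898851781904902
```

>>> jog_arm:
  steps:
    - [-0.78,-2.83,0.15,-0.002,-0.033,0.007,4]
    - [-0.78,-2.83,0.15,-0.002,-0.033,0.007,4]
    - [-0.78,-2.83,0.15,-0.002,-0.033,0.007,4]
    - [-0.78,-2.83,0.15,-0.002,-0.033,0.007,4]
    - [-0.78,-2.83,0.15,-0.002,-0.033,0.007,4]
    - [-0.78,-2.83,0.15,-0.002,-0.033,0.007,4]
    - [-0.78,-2.83,0.15,-0.002,-0.033,0.007,4]
    - [-0.78,-2.83,0.15,-0.002,-0.033,0.007,4]

```text
t: 12.08
eef_pos: [0.5218, 0.0138, 0.1771]
eef_rot: [0.008, 0.988, -0.079, 0.131]
contact_force: [1.0, -0.6, -1.8]
grip_width: 0.0457
grasp_force: 20.0
```

>>> jog_arm:
  steps:
    - [-0.78,-2.83,0.15,-0.002,-0.033,0.007,4]
    - [-0.78,-2.83,0.15,-0.002,-0.033,0.007,4]
    - [-0.78,-2.83,0.15,-0.002,-0.033,0.007,4]
    - [-0.78,-2.83,0.15,-0.002,-0.033,0.007,4]
    - [-0.78,-2.83,0.15,-0.002,-0.033,0.007,4]
    - [-0.78,-2.83,0.15,-0.002,-0.033,0.007,4]
    - [-0.78,-2.83,0.15,-0.002,-0.033,0.007,4]
    - [-0.78,-2.83,0.15,-0.002,-0.033,0.007,4]
    - [0,0,0,0,0,0,4]
    - [0,0,0,0,0,0,4]

```text
t: 12.92
eef_pos: [0.5049, 0.247, 0.1561]
eef_rot: [0.002, 0.994, -0.107, -0.0]
contact_force: [-1.2, -0.0, -0.4]
grip_width: 0.0461
grasp_force: 20.0
```

Run:
```python
from h import *
p,Q=pose();print(p,"\n",Q.as_matrix());W=capture("wrist");cv2.imwrite("pics/w5.png",W["img"])
plan(p,Q,slot(-.045,0,.104),toolR(TY),6)
```

```text
[0.505 0.247 0.156] 
 [[ 0.977 -0.212 -0.001]
 [-0.212 -0.977 -0.004]
 [-0.     0.004 -1.   ]]
6 x [-0.03, 0.03, 0.87, 0.001, 0.0, 0.0]
  ends [0.503 0.246 0.104] mid [0.503 0.246 0.121] max dz 0.1474230998628598 0.10392519212874009
```

View pics/w5.png

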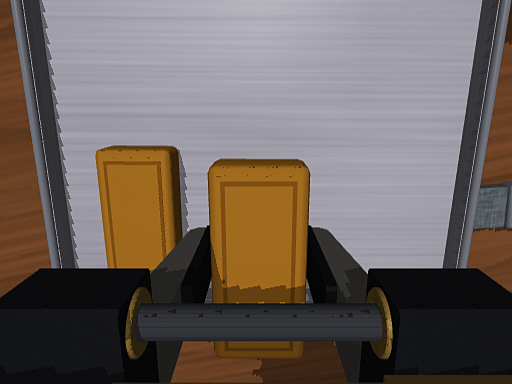

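big_bar1 lies flat at (140,210) and the held bar at (259,255) is clear of it. I'll lower to about 0.098, because the tray has sunk 2 mm.

>>> jog_arm:
  steps:
    - [-0.03,0.03,1.5,0.001,0,0,4]
    - [-0.03,0.03,1.5,0.001,0,0,4]
    - [-0.03,0.03,1.2,0.001,0,0,4]
    - [-0.03,0.03,0.6,0.001,0,0,4]
    - [0,0,0.3,0,0,0,4]
    - [0,0,0.2,0,0,0,4]
    - [0,0,0.2,0,0,0,4]
    - [0,0,0.15,0,0,0,4]
    - [0,0,0.15,0,0,0,4]
    - [0,0,0,0,0,0,4]
    - [0,0,0,0,0,0,4]

```text
t: 13.88
eef_pos: [0.5037, 0.2451, 0.0991]
eef_rot: [-0.0, 0.994, -0.108, 0.0]
contact_force: [-0.5, -0.7, -0.5]
grip_width: 0.046
grasp_force: 20.0
```

Run:
```python
from h import *
p,Q=pose();print(p);needle()
```

```text
[0.504 0.245 0.099]
needle deg 55.45285248796777 n 11 grams 184.84284162655922 rmax 0.06760234567373963
```

The needle has risen, so the bar is in contact. Release.

>>> jog_arm:
  steps:
    - [0,0,0,0,0,0,5.8]
    - [0,0,0,0,0,0,5.8]
    - [0,0,0,0,0,0,5.8]
    - [0,0,-0.6,0,0,0,5.8]
    - [0,0,-1.4,0,0,0,5.8]
    - [0,0,-2.5,0,0,0,5.8]
    - [0,0,-3,0,0,0,5.8]
    - [0,0,-3,0,0,0,5.8]
    - [0,0,0,0,0,0,5.8]

```text
t: 14.68
eef_pos: [0.5064, 0.2464, 0.2101]
eef_rot: [-0.002, 0.994, -0.108, 0.004]
contact_force: [1.7, -0.0, 1.0]
grip_width: 0.0584
grasp_force: 0.0
```

Run:
```python
from h import *
p,Q=pose();print(p,get_state()["grip_width"]);needle()
# small2: triangulated top centre (.487,-.214,.066) -> view pose 90 mm out along the normal
RR=toolR(-.1065,.524);pre=np.array([.487,-.214,.072])-.08*RR.as_matrix()[:,2];print(pre)
plan(p,Q,pre,RR,18)
pre2=pre+.079*np.array([.106,.994,0]);print(pre2);plan(p,Q,pre2,RR,16)
```

```text
[0.506 0.246 0.21 ] 0.05836701482036693
needle deg 77.9432766764332 n 7 grams 259.8109222547773 rmax 0.06699317949733377
[ 0.447 -0.21   0.141]
18 x [-0.0, 2.56, 0.38, 0.001, 0.029, -0.006]
  ends [ 0.448 -0.21   0.142] mid [ 0.464 -0.006  0.171] max dz 0.2061564570589861 0.14230154865394543
[ 0.456 -0.131  0.141]
16 x [-0.03, 2.39, 0.42, 0.001, 0.032, -0.007]
  ends [ 0.456 -0.132  0.143] mid [0.469 0.035 0.171] max dz 0.20576396644853662 0.1429461550234179
```

The load reads about 257 g after zero correction. One small bar (43-57 g) gives 300-314 g, inside the 285-354 g arc. I'll take small_bar1, the nearest.

>>> jog_arm:
  steps:
    - [-0.03,2.39,0.42,0.001,0.032,-0.007,5.0]
    - [-0.03,2.39,0.42,0.001,0.032,-0.007,5.0]
    - [-0.03,2.39,0.42,0.001,0.032,-0.007,5.0]
    - [-0.03,2.39,0.42,0.001,0.032,-0.007,5.0]
    - [-0.03,2.39,0.42,0.001,0.032,-0.007,5.0]
    - [-0.03,2.39,0.42,0.001,0.032,-0.007,5.0]
    - [-0.03,2.39,0.42,0.001,0.032,-0.007,5.0]
    - [-0.03,2.39,0.42,0.001,0.032,-0.007,5.0]

```text
t: 15.4
eef_pos: [0.4676, 0.0561, 0.1692]
eef_rot: [0.01, 0.989, -0.078, 0.128]
contact_force: [0.1, -0.3, 0.6]
grip_width: 0.05
grasp_force: 0.0
```

>>> jog_arm:
  steps:
    - [-0.03,2.39,0.42,0.001,0.032,-0.007,5.0]
    - [-0.03,2.39,0.42,0.001,0.032,-0.007,5.0]
    - [-0.03,2.39,0.42,0.001,0.032,-0.007,5.0]
    - [-0.03,2.39,0.42,0.001,0.032,-0.007,5.0]
    - [-0.03,2.39,0.42,0.001,0.032,-0.007,5.0]
    - [-0.03,2.39,0.42,0.001,0.032,-0.007,5.0]
    - [-0.03,2.39,0.42,0.001,0.032,-0.007,5.0]
    - [-0.03,2.39,0.42,0.001,0.032,-0.007,5.0]
    - [0,0,0,0,0,0,5.0]
    - [0,0,0,0,0,0,5.0]

```text
t: 16.23
eef_pos: [0.4527, -0.1149, 0.14]
eef_rot: [0.015, 0.969, -0.053, 0.24]
contact_force: [-0.7, -0.8, -0.0]
grip_width: 0.0505
grasp_force: 0.0
```

Run:
```python
from h import *
p,Q=pose();print(p,"\n",Q.as_matrix(),get_state()["q"]);W=capture("wrist");cv2.imwrite("pics/w6.png",W["img"]);np.save("w6.npy",W["world_from_camera"])
h=cv2.cvtColor(W["img"],cv2.COLOR_BGR2HSV)
m=(h[...,0]>14)&(h[...,0]<28)&(h[...,1]>185)&(h[...,2]>=90)
T=capture("top")
for q in blobs(m,300):
    u,v=q[3]+q[5]/2,q[4]+q[6]/2;print([float(x) for x in q])
    if 230<u<290 and q[6]<120:
        x,e=tri([ray(W,u,v),ray(T,286,215.5)]);print("tri",x,e)
        for z in(.066,.07,.075,.08):
            x=onz(W,u,v,z);print(z,x,Q.inv().apply(x-p)*100,"top px",proj(T,x))
```

```text
[ 0.453 -0.115  0.14 ] 
 [[ 0.879 -0.11   0.463]
 [-0.095 -0.994 -0.055]
 [ 0.466  0.004 -0.885]] [-0.323  0.043  2.381  0.38   0.259  1.011]
[1180.0, 504.4, 62.1, 492.0, 0.0, 20.0, 100.0]
[4260.0, 279.5, 196.6, 255.0, 153.0, 51.0, 89.0]
tri [ 0.498 -0.137  0.054] 0.00046656942994905906
0.066 [ 0.495 -0.135  0.066] [0.456 1.541 8.615] top px [285.681 216.017]
0.07 [ 0.494 -0.135  0.07 ] [0.56  1.515 8.217] top px [285.665 216.204]
0.075 [ 0.493 -0.135  0.075] [0.689 1.483 7.719] top px [285.644 216.439]
0.08 [ 0.492 -0.134  0.08 ] [0.818 1.451 7.222] top px [285.623 216.675]
[4386.0, 385.5, 197.0, 358.0, 154.0, 58.0, 89.0]
[3995.0, 488.6, 199.7, 462.0, 155.0, 50.0, 89.0]
```

View pics/w6.png

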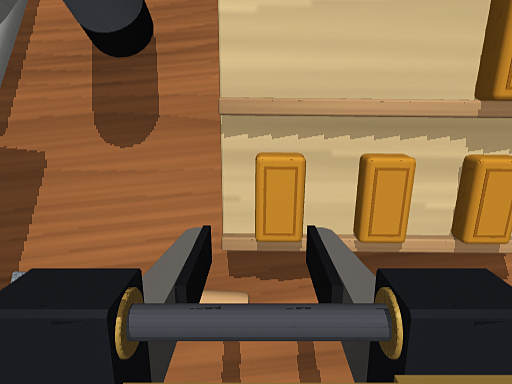

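The wrist view shows small_bar1 at (280,197), with small_bar2 and small_bar3 to its right. The board plane (upper corner at 0.150, checked by the big-bar contact height) puts its top at z≈0.073.

Run:
```python
from h import *
p,Q=pose();RR=toolR(-.1065,.524);g=np.array([.499,-.1356,.0635])
a,b=plan(p,Q,g-.05*RR.as_matrix()[:,2],RR,4);plan(a,b,g,RR,5)
```

```text
4 x [0.09, 0.41, 1.01, 0.001, 0.009, 0.0]
  ends [ 0.474 -0.133  0.107] mid [ 0.469 -0.128  0.115] max dz 0.1321211589372859 0.10693901379512025
5 x [-0.0, -0.0, 1.0, 0.0, 0.0, 0.0]
  ends [ 0.499 -0.136  0.064] mid [ 0.489 -0.135  0.081] max dz 0.09827213765347807 0.06360463308690938
```

>>> jog_arm:
  steps:
    - [0.09,0.41,1.01,0.001,0.009,0,5.0]
    - [0.09,0.41,1.01,0.001,0.009,0,5.0]
    - [0.09,0.41,1.01,0.001,0.009,0,5.0]
    - [0.09,0.41,1.01,0.001,0.009,0,5.0]
    - [0,0,0,0,0,0,5.0]
    - [0,0,0,0,0,0,5.0]

```text
t: 16.83
eef_pos: [0.4735, -0.1312, 0.1085]
eef_rot: [0.013, 0.965, -0.05, 0.257]
contact_force: [0.1, 0.5, 0.9]
grip_width: 0.0498
grasp_force: 0.0
```

Run:
```python
from h import *
p,Q=pose();W=capture("wrist");print(p)
h=cv2.cvtColor(W["img"],cv2.COLOR_BGR2HSV)
m=(h[...,0]>14)&(h[...,0]<28)&(h[...,1]>185)&(h[...,2]>=90)
for q in blobs(m,300):print([float(x) for x in q])
x=onz(W,*[(q[3]+q[5]/2,q[4]+q[6]/2) for q in blobs(m,300) if 220<q[1]<300][-1],.073);print(x,Q.inv().apply(x-p)*100)
plan(p,Q,[.499,-.1356,.0635],toolR(-.1065,.524),5)
```

```text
[ 0.474 -0.131  0.108]
[5709.0, 261.4, 221.8, 233.0, 171.0, 59.0, 104.0]
[5371.0, 386.3, 219.3, 355.0, 173.0, 65.0, 103.0]
[2933.0, 496.8, 226.7, 475.0, 175.0, 37.0, 103.0]
[ 0.494 -0.135  0.073] [0.006 0.17  4.094]
5 x [-0.0, 0.03, 1.04, -0.0, 0.001, 0.001]
  ends [ 0.499 -0.135  0.063] mid [ 0.489 -0.134  0.081] max dz 0.09946862488795194 0.06342809795230588
```

>>> jog_arm:
  steps:
    - [0,0.03,1.5,0,0.001,0.001,5.0]
    - [0,0.03,1.5,0,0.001,0.001,5.0]
    - [0,0.03,1.1,0,0.001,0.001,5.0]
    - [0,0.03,0.7,0,0.001,0.001,5.0]
    - [0,0.03,0.4,0,0.001,0.001,5.0]
    - [0,0,0,0,0,0,5.0]

```text
t: 17.38
eef_pos: [0.4954, -0.1341, 0.073]
eef_rot: [0.012, 0.964, -0.051, 0.261]
contact_force: [-0.1, -0.3, 0.5]
grip_width: 0.0497
grasp_force: 0.0
```

>>> jog_arm:
  force: 15
  steps:
    - [0,0,0,0,0,0,3]
    - [0,0,0,0,0,0,3]
    - [0,0,0,0,0,0,3]
    - [0,0,0,0,0,0,3]
    - [0,0,-0.5,0,0,0,3]
    - [0,0,-1,0,0,0,3]
    - [0,0,-2,0,0,0,3]
    - [0,0,-3,0,0,0,3]
    - [0,0,-3,0,0,0,3]
    - [0,0,-3,0,0,0,3]
    - [0,0,-1,0,0,0,3]

```text
t: 18.3
eef_pos: [0.4536, -0.1272, 0.1526]
eef_rot: [0.007, 0.963, -0.049, 0.266]
contact_force: [0.7, 0.1, -0.8]
grip_width: 0.0355
grasp_force: 15.0
```

Run:
```python
from h import *
p,Q=pose();print(p,get_state()["grip_width"])
t=slot(-.045,-.078,.155);a,b=plan(p,Q,t,toolR(TY),12)
needle()
```

```text
[ 0.454 -0.127  0.153] 0.035529805432152534
12 x [-0.1, -2.49, -0.02, -0.004, -0.045, 0.009]
  ends [0.487 0.17  0.154] mid [0.469 0.047 0.153] max dz 0.15428602877830022 0.15258245849287072
needle deg 77.9432766764332 n 7 grams 259.8109222547773 rmax 0.06699317949733377
```

>>> jog_arm:
  steps:
    - [-0.1,-2.49,-0.02,-0.004,-0.045,0.009,3]
    - [-0.1,-2.49,-0.02,-0.004,-0.045,0.009,3]
    - [-0.1,-2.49,-0.02,-0.004,-0.045,0.009,3]
    - [-0.1,-2.49,-0.02,-0.004,-0.045,0.009,3]
    - [-0.1,-2.49,-0.02,-0.004,-0.045,0.009,3]
    - [-0.1,-2.49,-0.02,-0.004,-0.045,0.009,3]
    - [-0.1,-2.49,-0.02,-0.004,-0.045,0.009,3]
    - [-0.1,-2.49,-0.02,-0.004,-0.045,0.009,3]
    - [-0.1,-2.49,-0.02,-0.004,-0.045,0.009,3]
    - [-0.1,-2.49,-0.02,-0.004,-0.045,0.009,3]
    - [-0.1,-2.49,-0.02,-0.004,-0.045,0.009,3]
    - [-0.1,-2.49,-0.02,-0.004,-0.045,0.009,3]

```text
t: 19.35
eef_pos: [0.4803, 0.1381, 0.1543]
eef_rot: [-0.004, 0.995, -0.096, 0.029]
contact_force: [-0.3, -0.6, -0.6]
grip_width: 0.0361
grasp_force: 15.0
```

>>> jog_arm:
  steps:
    - [0,0,0,0,0,0,3]
    - [0,0,0,0,0,0,3]

```text
t: 19.52
eef_pos: [0.4808, 0.1373, 0.154]
eef_rot: [-0.004, 0.995, -0.095, 0.03]
contact_force: [0.4, 0.6, -1.1]
grip_width: 0.0357
grasp_force: 15.0
```

Run:
```python
from h import *
p,Q=pose();print(p,"\n",Q.as_matrix(),get_state()["grip_width"]);plan(p,Q,slot(-.045,-.078,.115),toolR(TY),5)
W=capture("wrist")
h=cv2.cvtColor(W["img"],cv2.COLOR_BGR2HSV)
m=(h[...,0]>14)&(h[...,0]<28)&(h[...,1]>185)&(h[...,2]>=90)
for q in blobs(m,300):print([float(x) for x in q])
cv2.imwrite("pics/w7.png",W["img"])
```

```text
[0.481 0.137 0.154] 
 [[ 0.98  -0.189  0.061]
 [-0.19  -0.982  0.001]
 [ 0.06  -0.013 -0.998]] 0.03566513490262696
5 x [-0.04, -0.64, 0.78, -0.003, -0.012, 0.005]
  ends [0.487 0.169 0.115] mid [0.484 0.156 0.131] max dz 0.14626067951868532 0.11518534772612389
[8478.0, 85.4, 208.2, 46.0, 149.0, 79.0, 123.0]
[7806.0, 258.6, 244.6, 223.0, 188.0, 72.0, 115.0]
[356.0, 2.5, 269.4, 0.0, 225.0, 9.0, 72.0]
```

View pics/w7.png

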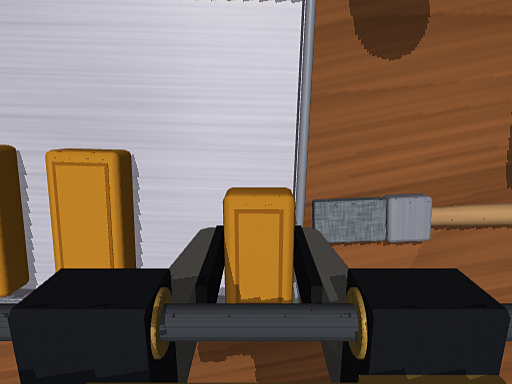

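The small bar is held squarely at (259,245), about 3 cm short of its place, and both big bars lie flat. I'll shift sideways first.

>>> jog_arm:
  steps:
    - [0.03,-0.65,0,-0.003,-0.012,0.005,3]
    - [0.03,-0.65,0,-0.003,-0.012,0.005,3]
    - [0.03,-0.65,0,-0.003,-0.012,0.005,3]
    - [0.03,-0.65,0,-0.003,-0.012,0.005,3]
    - [0.03,-0.65,0,-0.003,-0.012,0.005,3]
    - [0,0,0,0,0,0,3]
    - [0,0,0,0,0,0,3]

```text
t: 20.15
eef_pos: [0.4887, 0.1681, 0.1548]
eef_rot: [0.001, 0.994, -0.109, -0.0]
contact_force: [0.2, -0.0, -0.3]
grip_width: 0.036
grasp_force: 15.0
```

Run:
```python
from h import *
p,Q=pose();print(p,"\n",Q.as_matrix());plan(p,Q,slot(-.04,-.073,.11),toolR(TY),6)
```

```text
[0.489 0.168 0.155] 
 [[ 0.976 -0.216 -0.001]
 [-0.216 -0.976 -0.001]
 [-0.     0.002 -1.   ]]
6 x [0.04, -0.1, 0.75, 0.0, 0.0, -0.001]
  ends [0.492 0.173 0.11 ] mid [0.491 0.172 0.125] max dz 0.14733335226175878 0.10982522783524518
```

>>> jog_arm:
  steps:
    - [0.05,-0.12,1.2,0,0,0,3]
    - [0.05,-0.12,1.2,0,0,0,3]
    - [0.05,-0.12,1.0,0,0,0,3]
    - [0.05,-0.12,0.6,0,0,0,3]
    - [0,0,0.3,0,0,0,3]
    - [0,0,0.2,0,0,0,3]
    - [0,0,0.2,0,0,0,3]
    - [0,0,0.2,0,0,0,3]
    - [0,0,0,0,0,0,3]
    - [0,0,0,0,0,0,3]

```text
t: 20.98
eef_pos: [0.4916, 0.172, 0.1062]
eef_rot: [0.001, 0.994, -0.109, 0.0]
contact_force: [0.4, 0.3, 0.1]
grip_width: 0.0359
grasp_force: 15.0
```

Run:
```python
from h import *
p,Q=pose();print(p);needle()
```

```text
[0.492 0.172 0.106]
needle deg 93.19114005265862 n 10 grams 310.6371335088621 rmax 0.0666939389474943
```

The bar is in contact (needle at 93°). Release and retreat.

>>> jog_arm:
  steps:
    - [0,0,0,0,0,0,5.0]
    - [0,0,0,0,0,0,5.0]
    - [0,0,0,0,0,0,5.0]
    - [0,0,-0.6,0,0,0,5.0]
    - [0,0,-1.4,0,0,0,5.0]
    - [0,0,-2.5,0,0,0,5.0]
    - [0,0,-3,0,0,0,5.0]
    - [0,0,-3,0,0,0,5.0]
    - [0,0,-3,0,0,0,5.0]
    - [0,0,0,0,0,0,5.0]
    - [0,0,0,0,0,0,5.0]

```text
t: 21.95
eef_pos: [0.4925, 0.1725, 0.243]
eef_rot: [-0.0, 0.994, -0.109, 0.002]
contact_force: [0.2, -0.1, 0.2]
grip_width: 0.0502
grasp_force: 0.0
```

Run:
```python
from h import *
p,Q=pose();print(p,get_state()["grip_width"]);S=needle()
W=capture("wrist");h=cv2.cvtColor(W["img"],cv2.COLOR_BGR2HSV)
m=(h[...,0]>14)&(h[...,0]<28)&(h[...,1]>185)&(h[...,2]>=90)
for q in blobs(m,300):print([float(x) for x in q])
# green arc ends in the scene view, by the same method as the needle
h=cv2.cvtColor(S["img"],cv2.COLOR_BGR2HSV)
hub=np.array([.747,.192,.053]);X,Y=R.from_euler('z',TY).apply([[1,0,0],[0,1,0]]);n=np.sin(.349)*X+np.cos(.349)*np.array([0,0,1]);u=np.cross(Y,n)
on=lambda q:(lambda o,d:o+d*((hub-o)@n)/(d@n))(*ray(S,*q));H=on((323.77,221.68))
m=(h[...,0]>45)&(h[...,0]<80)&(h[...,1]>80);m[:200]=0;m[250:]=0;m[:,:300]=0;m[:,360:]=0
a=[np.degrees(np.arctan2((on((x,y))-H)@Y,-((on((x,y))-H)@u))) for y,x in zip(*np.nonzero(m))];print("arc",min(a),max(a),np.mean(a))
```

```text
[0.493 0.172 0.243] 0.05017359450904979
needle deg 93.19114005265862 n 10 grams 310.6371335088621 rmax 0.0666939389474943
[5612.0, 86.2, 193.9, 54.0, 140.0, 64.0, 110.0]
[4953.0, 173.3, 189.9, 146.0, 141.0, 56.0, 111.0]
[2836.0, 258.6, 190.7, 239.0, 155.0, 40.0, 73.0]
arc 86.0928185952232 105.99807557093999 95.59795027955559
```

The needle is at rest at 93°, inside the arc (86° to 106°). All three bars lie flat, the gripper is empty and clear, and three spare bars remain on the rack. I'm handing the job in.

```bash
python3 -c "
from rig import *
print(job_done())"
```

```text
the job is handed in; nothing more can be done
None
```

The job is handed in: two big bars and one small bar lie flat in the tray, the needle rests at about 93° inside the green arc (86° to 106°), and the three spare bars stay on the rack.

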